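# Draw out a fume extractor's filter tray with the pull hook

### The job

Take the orange-handled pull hook from its dark pad, drop its tip into the finger hole of the yellow tab on the fume extractor's filter tray, and draw the tray out slowly with the hook, without jerking or hauling hard, until you feel it firm against its end stop; hold that firm pull for about a second. Then ease off, unhook, leave the tray drawn out, and lay the hook back on its pad, upright as you found it. Keep the hand itself off the extractor and leave the other things on the bench where they are.

Things in the scene. Friction and masses are not known exactly. Their poses are not given: they have to be found in the camera images.
- unit: Bench fume extractor, pale grey steel box 190 mm deep (x), 230 wide (y), 150 high, round duct port (to 198 mm) and black handle (to 173) on top; fixed. Origin on the bench under the middle of its front face; x points into the box, z up. The front face looks along -x, roughly to the robot; the filter tray is low in it.
- tray: Filter tray, slides out along the unit's -x; axes as the unit's; origin at bench level under the back of its dark grey front (150 wide), 12 mm inside to 50 mm before the unit's face at the start. Drags with about 5 N, stays where left. A rubber end stop inside, unseen and set differently on every unit, ends the travel with this origin 72 to 102 mm before the face; it gives under 1 mm.
- tray_hole (a point): Centre of the round finger hole (23 mm diameter, through) at the top of the tray's level yellow pull tab, 26 mm before and 54 mm above the tray's origin; axes as the unit's. Tab 4 mm thick, 52 wide (y), free edge 18 mm from the hole's centre, free room below. From 10 N on the hook (drag included) the tray is firm on its stop; over 20 N bends the tab. Over 0.15 m/s is jerking.
- hook: Pull hook, 0.10 to 0.20 kg. Orange handle block 90 mm long (x), 22 wide (y), 32 high, origin under its middle. A 7 mm steel bar leaves its +x end level, axis 22 mm above the underside, to x = 108 mm, bent down there into a tip. Seated in the finger hole the bar lies on the tab, the handle's underside 35.5 mm above the bench.
- hook_grip (a point): Where to grip the hook, fingers closing along its y (22 mm): in the handle at x = 10 mm, 20 mm above its underside, near the centre of mass.
- hook_tip (a point): Lowest point of the hook's bent-down tip: at x = 105 mm, y = 0, 1.5 mm above the level of the handle's underside.
- pad: Dark rubber pad, 220 mm long (x), 110 wide (y), 3 mm thick, fixed to the bench; the hook's resting place. Origin at the centre of its underside (bench level).
- bin: Bystander: open blue parts bin, 170 x 115 x 60 mm high, origin under its centre.
- bottle: Bystander: white plastic bottle, 64 mm across, 150 high, origin under its centre.
- handset: Bystander: white handheld device lying flat, 165 x 85 x 32 mm, origin under its centre.
- panel: Bystander: flat display panel lying on the bench, 60 (x) x 190 (y) x 6 mm, origin under its centre.
Not all that is in view belongs to the job. Several things have the shape of the hook; the one meant has the colours described above.

How it is judged:
On the way, in this order (a step that is already met when the one before it is completed fails the run):
1. the hook's tip is down through the finger hole, with the tray still in (horizontal distance between hook_tip and tray_hole below 0.013 m and z of hook_tip in the frame of tray_hole below -0.008 m and x of tray_hole in the frame of unit above -0.088 m), for 0.1 s.
2. the tray is drawn out with the hook until firm against its stop: it stands still at least 70 mm out under at least 9 N on the hook, for 0.4 s (x of tray_hole in the frame of unit below -0.096 m and linear speed of tray below 0.005 m/s and contact force between hook and unit above 9 N), for 0.4 s.
At the end, for the whole second after the job is handed in: The tray is left still and out (finger hole at least 94 mm before the extractor's face); the hook lies released and still on its pad, upright within 0.1 rad, the handle's middle within 65 mm along and 44 mm across of the pad's centre, clear of the extractor (x of tray_hole in the frame of unit below -0.094 m and linear speed of tray below 0.01 m/s and x of hook in the frame of pad between -0.065 and 0.065 m and y of hook in the frame of pad between -0.044 and 0.044 m and z of hook in the frame of pad between -0.001 and 0.007 m and angle between hook's own z axis and vertical below 0.1 rad and linear speed of hook below 0.02 m/s and contact force between hook and unit below 0.1 N); the robot touches nothing.
It fails at once if the hook pulls or presses on the extractor or its tray with more than 20 N (contact force between hook and unit above 20 N).
It fails at once if the hand or arm touches the extractor or its tray (contact force between any of the fingers, the arm and unit above 1 N).
It fails at once if the tray is jerked: faster than 0.15 m/s (linear speed of tray above 0.15 m/s).
It fails at once if the hook is let go above its pad or the bench (contact force between the fingers and hook below 0.05 N and height (world z) of hook above 0.015 m).
It fails at once if a bystander is disturbed: moved 20 mm or tipped (distance of any of bin, bottle, handset, panel from where it was at the start of the episode above 0.02 m or angle between any of bin, bottle, handset, panel's own z axis and vertical above 0.3 rad).
It also fails if it takes over 67 s, if anything falls off the work surface, if the arm or the gripper's body presses on something with over 40 N, if the wrist force passes 120 N, or if a joint passes its speed limit or range.

### The arm

A 7-joint arm with a two-finger parallel gripper is mounted at the origin on the work surface. World frame = base frame: x ahead of the robot, y to its left, z up, the work surface at z = 0. Lengths are in m, angles in rad, forces in N, time in s.
With the tool pointing down it reaches from about 0.425 to 0.8 m from the base axis. Payload 8.3 kg.
Tool frame: the origin (TCP) lies on the centre line of the jaws, within the pads' length; the fingertips stand 17 mm ahead of it and the grasp point (between the pads) lies 2 mm behind it; z points along the fingers, y is the line along which they close (so a half turn about z gives the same grasp; the last joint's range is limited). The gripper opens to 85 mm and grips with 20 to 120 N. Pads are 22 mm wide; open, the fingers measure 114 mm over their backs; the gripper's body (76 mm by 85 mm) begins 54 mm behind the grasp point. The pads swing forward as they close: fully open they stand 13 mm farther back than shut.
Start: joints at [1.054, 0.383, 0.016, 1.37, -0.006, 1.388, -0.046], TCP at [0.274, -0.562, 0.248] pointing down, gripper open.
Joint ranges: [-2.95, 2.95], [-0.25, 2.06], [-1.52, 1.56], [0.18, 2.33], [-1.44, 4.58], [0.02, 2.06], [-3.01, 3.01]. Speed limits (rad/s): [2.39, 2.39, 3.01, 3.01, 3.14, 3.14, 3.14].

### API

Orientations are given as a 3x3 rotation matrix whose columns are the frame's x, y, z axes.
In Python, from cell import arm, viewer gives the robot as it stands.
- The arm moves only by the tool carry_out, never from a script. Its argument "deltas" is a list of rows, each a list of 6 numbers: the shift along the tool's x, y, z in units of 40 mm (1.0 is 40 mm), then the turn, a rotation vector about the tool's x, y, z in units of 6 degrees (1.0 is 6 degrees). A call has exactly 10 rows; each row shifts and turns the commanded pose from where the row before left it, along the tool's axes as they then stand; what a row does not reach is not made up. A row lasts 1/12 s, in which the tool goes at most 41.7 mm and 7.16 degrees, less where a joint would pass 70% of its speed; a pose out of reach is approached as far as the arm can. A call is refused whole if a number of a shift passes 1 or a number of a turn 1, either way. A call with a gripper value outside its range is refused whole. "fingers" is the finger opening in mm, from 0 to 85.4, set as the call begins (left out, the last holds). The fingers move at their own pace and stop on an object; the grip force is fixed at half the most. Time passes only in rows, so rows that do not move let the fingers close, or fill a call up. It gives the time, the measured TCP pose, the force, the opening and the grip force at its end, in the units of the state.
- arm.get_state(): the state, without advancing time (a new reading comes with each control period).
- viewer.capture(name): name is "side" or "top" or "wrist"; returns (picture, depth): 384x512x3 uint8, red, green, blue; 384x512 float32, m along the optical axis (not along the pixel's ray), 0 where there is no reading.
- viewer.camera_model(name): a dict with "K" (3x3 intrinsics, pixels), "k1" (the pictures are not rectified: a ray, as slopes to the right and down, at radius r is drawn at 1 + k1 r^2 times it, then the intrinsics apply), "R" (3x3) and "t" (3): a world point X has camera coordinates R X + t; the wrist camera has in their place "T_tool_cam" (4x4, takes a point from camera to tool coordinates, whose origin is the TCP and whose axes are the flange's). Camera axes: x right, y down, z forward; pixel columns grow to the right and rows downward; lengths in m; the calibration is good to about 2 mm. A picture is of the moment at which its call begins: read the wrist's pose just before it. camera_model takes no time and is no camera call.
- arm.hand_in(): hands the job in; it is judged then, once.
The state is a dict: "clock": time; "q": joint angles; "qvel": joint speeds; "tau": joint torques, N m; "tool_pos": TCP position; "tcp_rot": TCP orientation; "force": force on the tool from outside, world axes, zero at the start; "torque": the same for the moment, N m; "gripper_width": opening from 0.0 (shut) to 1.0 (fully open); "gripper_force": force on a finger pad.
Only numpy, scipy, OpenCV 4.12 (cv2) and the standard library are available. Lean on these libraries where they do the work, as an engineer would, in place of code of your own. Each camera call takes 0.05 s, during which the arm holds its last target. There are 200 camera calls.

## Working session

There is one attempt and no reset: what is moved stays moved. The work goes in short steps, Python scripts to look and compute and a tool call to move; the robot and the scene stay as the last step left them, time stands still between calls to the robot, and variables do not carry over. Pictures are saved under pics/ and viewed, at most 10 in all, crops included, and the job is handed in when it is done.

Besides the shell and the picture viewer there is one more tool, called in YAML: its name, and indented under it one key for each argument. carry_out: Moves the arm, as the interface text tells. Its arguments: {"type":"object","properties":{"deltas":{"type":"array"},"fingers":{"type":"number"}},"required":["deltas"]}

```bash
ls; mkdir -p pics; cat > h.py <<'E'
import numpy as np, cv2
from cell import arm, viewer
def shot(n,f):
    p,d=viewer.capture(n); cv2.imwrite(f'pics/{f}.png',p[:,:,::-1]); np.savez(f'pics/{f}.npz',p=p,d=d); return p,d
def rays(n,uv):
    m=viewer.camera_model(n); K=np.array(m['K']); D=(np.array(uv,float).reshape(-1,2)-K[:2,2])/[K[0,0],K[1,1]]
    s=D.copy()
    for _ in range(20): s=D/(1+m['k1']*(s**2).sum(1,keepdims=True))
    return np.c_[s,np.ones(len(s))],m
def plane(n,uv,z,pose=None):
    r,m=rays(n,uv)
    if n=='wrist':
        T=np.array(m['T_tool_cam']); P,Rt=pose; Rw=Rt@T[:3,:3]; c=P+Rt@T[:3,3]
    else:
        R=np.array(m['R']); Rw=R.T; c=-R.T@np.array(m['t'])
    d=r@Rw.T
    return c+d*((z-c[2])/d[:,2])[:,None]
def cloud(n,d,pose=None):
    h,w=d.shape; uv=np.stack(np.meshgrid(np.arange(w),np.arange(h)),-1).reshape(-1,2)
    r,m=rays(n,uv); X=r*d.reshape(-1,1)
    if n=='wrist':
        T=np.array(m['T_tool_cam']); P,Rt=pose; X=(X@T[:3,:3].T+T[:3,3])@Rt.T+P
    else:
        X=(X-np.array(m['t']))@np.array(m['R'])
    return X.reshape(h,w,3)
E
python3 - <<'E'
from h import *
s=arm.get_state(); print({k:np.round(v,3).tolist() for k,v in s.items()})
a,_=shot('side','s0'); b,_=shot('top','t0')
for n in('side','top'):
    m=viewer.camera_model(n); R=np.array(m['R']);print(n,np.round(-R.T@m['t'],3),np.round(R[2],2),m['K'],m['k1'])
print(viewer.camera_model('wrist'))
E
```

```text
pics
{'clock': 0.0, 'q': [1.054, 0.384, 0.016, 1.371, -0.006, 1.388, -0.046], 'qvel': [0.001, -0.002, -0.002, -0.0, 0.0, 0.002, -0.001], 'tau': [-0.001, -62.76, 0.843, -37.183, 0.016, 0.014, 0.0], 'tool_pos': [0.274, -0.561, 0.247], 'tcp_rot': [[0.899, 0.438, -0.001], [0.438, -0.899, 0.002], [-0.0, -0.002, -1.0]], 'force': [0.281, -0.094, -0.177], 'torque': [-0.023, -0.032, -0.052], 'gripper_force': 0.0, 'gripper_width': 0.999}
side [-0.156 -1.133  1.037] [ 0.43  0.66 -0.62] [[455.58717383   0.         252.90903769]
 [  0.         455.58717383 196.96852821]
 [  0.           0.           1.        ]] 0.05419026651512338
top [ 0.369 -0.089  1.136] [ 0.14  0.   -0.99] [[363.09239078   0.         256.66157824]
 [  0.         363.09239078 198.22133638]
 [  0.           0.           1.        ]] -0.08968408494717829
{'K': array([[308.01713187,   0.        , 252.05203263],
       [  0.        , 308.01713187, 191.73567563],
       [  0.        ,   0.        ,   1.        ]]), 'k1': -0.03329459531201169, 'T_tool_cam': array([[-2.26360740e-04, -9.57244431e-01, -2.89280224e-01,
         7.35585428e-02],
       [ 9.99999724e-01, -4.21319579e-04,  6.11673832e-04,
         5.14394722e-04],
       [-7.07400792e-04, -2.89280006e-01,  9.57244262e-01,
        -1.25839667e-01],
       [ 0.00000000e+00,  0.00000000e+00,  0.00000000e+00,
         1.00000000e+00]])}
```

View pics/t0.png

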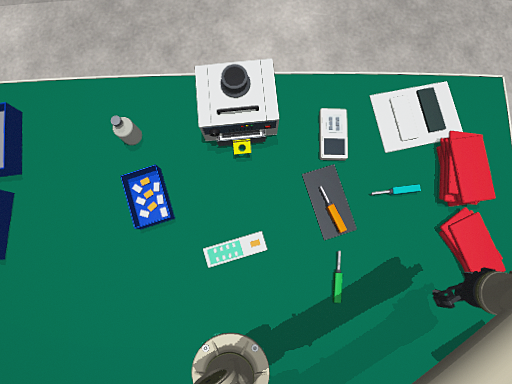

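View pics/s0.png

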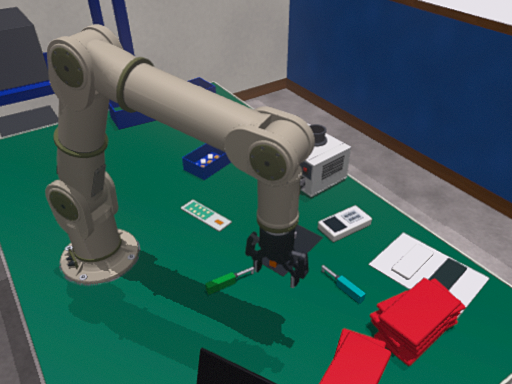

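The top view shows three hook-shaped things: orange on the dark pad at (333,215), green at (338,280) and cyan at (405,190). The orange one on the pad is the one described. The tray's yellow tab is at (242,147), and the side view has the orange hook hidden behind the gripper. Next I'll measure and check a close crop.

```bash
cat > m.py <<'E'
from h import *
f=np.load('pics/t0.npz'); p,d=f['p'],f['d']
C=cloud('top',d); hsv=cv2.cvtColor(p,cv2.COLOR_RGB2HSV); H,S,V=[hsv[...,i].astype(int) for i in range(3)]
def blob(m,box):
    k=np.zeros_like(m); u0,v0,u1,v1=box; k[v0:v1,u0:u1]=m[v0:v1,u0:u1]
    n,l,st,c=cv2.connectedComponentsWithStats(k.astype(np.uint8)); i=1+st[1:,4].argmax(); return l==i
def rect(m,z):
    c=max(cv2.findContours(m.astype(np.uint8),0,2)[0],key=cv2.contourArea)
    W=plane('top',c.reshape(-1,2),z)[:,:2]
    r=cv2.minAreaRect((W*1000).astype(np.float32)); b=cv2.boxPoints(r); return r,b
o=blob((H>8)&(H<22)&(S>150)&(V>100),(295,160,360,245)); print('orange',o.sum(),rect(o,.035)[0], 'z',np.median(C[o],0))
pad=blob((S<70)&(V<120)&(V>40),(295,160,360,245))|o; pad=cv2.morphologyEx(pad.astype(np.uint8),cv2.MORPH_CLOSE,np.ones((7,7)))>0
r,b=rect(pad,.003); print('pad',r,b.round().tolist())
st=blob((S<60)&(V>125),(310,175,345,215)); print('bar',st.sum(), [plane('top',np.argwhere(st)[:,::-1],.025)[i].round(4).tolist() for i in(0,-1)])
y=blob((H>23)&(H<35)&(S>150)&(V>100),(225,130,260,165)); print('yel',y.sum(),rect(y,.054),np.median(C[y],0))
top=(abs(C[...,2]-.15)<.006); top=blob(top,(180,40,300,160)); print('unit top',top.sum(),rect(top,.15))
cv2.imwrite('pics/c0.png',np.hstack([cv2.resize(p[y0:y0+90,x0:x0+90,::-1],(396,396),interpolation=2) for x0,y0 in((290,160),(195,90))]))
E
python3 m.py
```

```text
orange 226 ((459.5567321777344, -327.34576416015625), (88.23564147949219, 23.593181610107422), 24.876110076904297) z [ 0.45891164 -0.32772722  0.03551436]
pad ((515.002685546875, -311.0935974121094), (218.99122619628906, 109.70032501220703), 17.082714080810547) [[394.0, -291.0], [426.0, -396.0], [636.0, -331.0], [604.0, -226.0]]
bar 39 [[0.5602, -0.2812, 0.025], [0.5098, -0.3044, 0.025]]
yel 195 (((681.5389404296875, -39.43975067138672), (44.69032669067383, 53.442535400390625), 4.245098114013672), array([[657.2771  , -14.445852],
       [661.23303 , -67.74177 ],
       [705.8008  , -64.43365 ],
       [701.84485 , -11.137733]], dtype=float32)) [ 0.68500921 -0.03781168  0.05497339]
unit top 3925 (((814.7999267578125, -27.361785888671875), (192.6567840576172, 229.39501953125), 4.994728088378906), array([[ 708.8513 ,   78.51344],
       [ 728.82336, -150.0105 ],
       [ 920.74854, -133.23701],
       [ 900.7765 ,   95.28693]], dtype=float32))
```

View pics/c0.png

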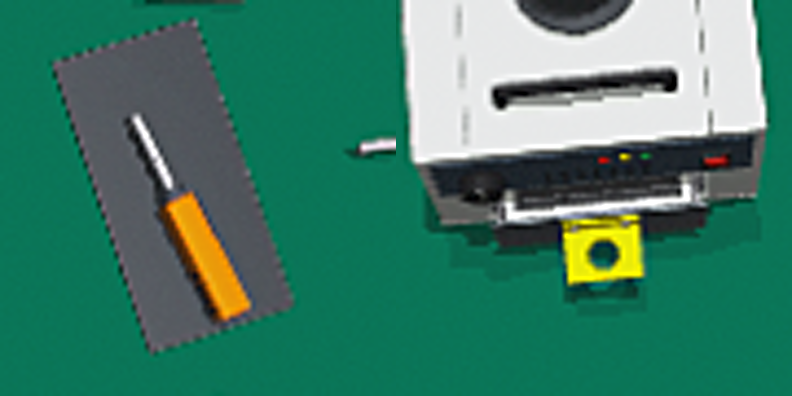

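The crop confirms it: an orange handle on the dark pad with its steel bar pointing up-left, and the yellow tab with its hole near top-image (242,147.5). The sizes check out: handle 88x24 mm, pad 219x110 mm, unit 193x229 mm. Moving above the grip.

carry_out:
  deltas:
    - [0.7,-0.32,0.25,0,0,0.02]
    - [0.7,-0.32,0.25,0,0,0.02]
    - [0.7,-0.32,0.25,0,0,0.02]
    - [0.7,-0.32,0.25,0,0,0.02]
    - [0.7,-0.32,0.25,0,0,0.02]
    - [0.7,-0.32,0.25,0,0,0.02]
    - [0.7,-0.32,0.25,0,0,0.02]
    - [0.7,-0.32,0.25,0,0,0.02]
    - [0.7,-0.32,0.25,0,0,0.02]
    - [0.7,-0.32,0.25,0,0,0.02]
  fingers: 60

```text
clock: 0.93
tool_pos: [0.4723, -0.3244, 0.1475]
tcp_rot: [[0.908, 0.419, -0.0], [0.419, -0.908, 0.0], [-0.0, -0.001, -1.0]]
force: [0.3, -0.8, 0.6]
gripper_width: 0.703
gripper_force: 0.0
```

```bash
cat > w.py <<'E'
import sys
from h import *
s=arm.get_state(); pose=(np.array(s['tool_pos']),np.array(s['tcp_rot'])); yaw=np.degrees(np.arctan2(pose[1][1,0],pose[1][0,0]))
print(s['clock'],pose[0].round(4),'yaw',yaw.round(2),'z',pose[1][:,2].round(3),'F',np.round(s['force'],2),s['gripper_width'],s['gripper_force'],'qv',np.abs(s['qvel']).max().round(3))
p,d=shot('wrist',sys.argv[1]); C=cloud('wrist',d,pose)
hsv=cv2.cvtColor(p,cv2.COLOR_RGB2HSV); H,S,V=[hsv[...,i].astype(int) for i in range(3)]
def big(m):
    n,l,st,c=cv2.connectedComponentsWithStats(m.astype(np.uint8)); return l==1+st[1:,4].argmax()
def rect(m,z):
    c=max(cv2.findContours(m.astype(np.uint8),0,2)[0],key=cv2.contourArea)
    W=plane('wrist',c.reshape(-1,2),z,pose)[:,:2]
    r=cv2.minAreaRect((W*1000).astype(np.float32)); return r,cv2.boxPoints(r).round(1).tolist()
o=big((H>8)&(H<22)&(S>150)&(V>60))
if o.sum()>50:
    zt=np.median(C[o&(d>0)][:,2]); t=o&(abs(C[...,2]-zt)<.004); print('orange',o.sum(),'ztop',zt.round(4),rect(t,zt))
y=(H>23)&(H<35)&(S>150)&(V>80)
if y.sum()>50:
    y=big(y); z=np.median(C[y&(d>0)][:,2]); print('yellow',y.sum(),z.round(4),rect(y,z))
    cs,h=cv2.findContours(y.astype(np.uint8),cv2.RETR_CCOMP,2)
    for c,hh in zip(cs,h[0]):
        if hh[3]>=0 and cv2.contourArea(c)>30:
            W=plane('wrist',c.reshape(-1,2),z,pose)[:,:2]; print('hole',cv2.minEnclosingCircle((W*1000).astype(np.float32)),'pix',c.reshape(-1,2).mean(0))
E
python3 w.py w0
```

```text
0.9333 [ 0.4723 -0.3244  0.1475] yaw 24.79 z [-0.  0. -1.] F [ 0.29 -0.77  0.55] 0.7031376515167925 0.0 qv 0.73
orange 2811 ztop 0.035 (((462.0581359863281, -328.1864013671875), (89.49539947509766, 20.8251953125), 25.37539291381836), [[417.20001220703125, -338.0], [426.1000061035156, -356.79998779296875], [507.0, -318.3999938964844], [498.0, -299.6000061035156]])
```

```bash
python3 w.py w1;python3 w.py w1
```

```text
0.9833 [ 0.4766 -0.3168  0.1454] yaw 25.27 z [-0.     0.006 -1.   ] F [ 2.68  6.24 -2.08] 0.7069361846106222 0.0 qv 0.131
orange 2767 ztop 0.035 (((461.8678283691406, -328.91851806640625), (88.67028045654297, 20.837596893310547), 24.876598358154297), [[417.29998779296875, -338.1000061035156], [426.0, -357.0], [506.5, -319.70001220703125], [497.70001220703125, -300.79998779296875]])
1.0333 [ 0.475  -0.3188  0.1461] yaw 25.33 z [-0.001  0.005 -1.   ] F [-0.28  0.31  0.07] 0.7061593544399062 0.0 qv 0.069
orange 2766 ztop 0.035 (((461.7917175292969, -328.8703918457031), (88.47134399414062, 21.517871856689453), 24.826940536499023), [[417.1000061035156, -337.70001220703125], [426.20001220703125, -357.20001220703125], [506.5, -320.1000061035156], [497.3999938964844, -300.5]])
```

carry_out:
  deltas:
    - [-0.02,0.01,0.5,0,0,0.01]
    - [-0.02,0.01,0.5,0,0,0.01]
    - [-0.02,0.01,0.5,0,0,0.01]
    - [-0.02,0.01,0.45,0,0,0.01]
    - [-0.02,0.01,0.4,0,0,0.01]
    - [-0.02,0.01,0.3,0,0,0.01]
    - [-0.02,0.005,0.2,0,0,0.01]
    - [-0.02,0,0.1,0,0,0.01]
    - [0,0,0,0,0,0]
    - [0,0,0,0,0,0]

```text
clock: 1.92
tool_pos: [0.4673, -0.3312, 0.0309]
tcp_rot: [[0.911, 0.412, 0.001], [0.412, -0.911, -0.0], [0.0, 0.001, -1.0]]
force: [0.0, -0.0, -0.4]
gripper_width: 0.703
gripper_force: 0.0
```

carry_out:
  deltas:
    - [0.05,-0.05,0.04,0,0,-0.02]
    - [0.05,-0.05,0.04,0,0,-0.02]
    - [0.04,-0.04,0.04,0,0,-0.02]
    - [0,0,0.03,0,0,-0.02]
    - [0,0,0,0,0,0]
    - [0,0,0,0,0,0]
    - [0,0,0,0,0,0]
    - [0,0,0,0,0,0]
    - [0,0,0,0,0,0]
    - [0,0,0,0,0,0]

```text
clock: 2.75
tool_pos: [0.4698, -0.3235, 0.0243]
tcp_rot: [[0.908, 0.419, 0.0], [0.419, -0.908, 0.0], [0.0, 0.0, -1.0]]
force: [-0.5, -0.7, -0.2]
gripper_width: 0.705
gripper_force: 0.0
```

```bash
python3 w.py w2
```

```text
2.75 [ 0.4698 -0.3235  0.0243] yaw 24.79 z [ 0.  0. -1.] F [-0.53 -0.7  -0.17] 0.7045444841455658 0.0 qv 0.002
orange 7335 ztop 0.035 (((471.2331848144531, -324.1305236816406), (69.61610412597656, 21.35013198852539), 24.841068267822266), [[435.20001220703125, -329.1000061035156], [444.1000061035156, -348.3999938964844], [507.29998779296875, -319.20001220703125], [498.29998779296875, -299.79998779296875]])
```

The handle's front end puts the hook's centre at (0.462, -0.328), so the TCP sits 9 mm along it and 1 mm off its line. Closing.

carry_out:
  deltas:
    - [0,0,0,0,0,0]
    - [0,0,0,0,0,0]
    - [0,0,0,0,0,0]
    - [0,0,0,0,0,0]
    - [0,0,0,0,0,0]
    - [0,0,0,0,0,0]
    - [0,0,0,0,0,0]
    - [0,0,0,0,0,0]
    - [0,0,0,0,0,0]
    - [0,0,0,0,0,0]
  fingers: 10

```text
clock: 3.63
tool_pos: [0.47, -0.3234, 0.0245]
tcp_rot: [[0.908, 0.42, 0.0], [0.42, -0.908, -0.0], [0.0, 0.0, -1.0]]
force: [0.5, 0.7, 4.0]
gripper_width: 0.249
gripper_force: 59.5
```

carry_out:
  deltas:
    - [0,0,-0.2,0,0,0]
    - [0,0,-0.3,0,0,0]
    - [0,0,-0.3,0,0,0]
    - [0,0,-0.3,0,0,0]
    - [0,0,-0.3,0,0,0]
    - [0,0,-0.3,0,0,0]
    - [0,0,-0.2,0,0,0]
    - [0,0,-0.1,0,0,0]
    - [0,0,0,0,0,0]
    - [0,0,0,0,0,0]

```text
clock: 4.47
tool_pos: [0.4697, -0.3233, 0.1042]
tcp_rot: [[0.908, 0.42, -0.0], [0.42, -0.908, 0.0], [-0.0, -0.0, -1.0]]
force: [-0.4, -0.1, -1.0]
gripper_width: 0.25
gripper_force: 59.0
```

```bash
python3 w.py w3; python3 - <<'E'
from h import *
f=np.load('pics/t0.npz'); p=f['p']; V=p.max(2)
hsv=cv2.cvtColor(p,cv2.COLOR_RGB2HSV)
y=((hsv[...,0]>22)&(hsv[...,0]<36)&(hsv[...,1]>140)&(hsv[...,2]>90)).astype(np.uint8)
sub=y[138:160,228:258]; print('\n'.join(''.join('#' if a else '.' for a in r) for r in sub))
print(plane('top',[(242.3,147.5),(242.3,148.5)],.054))
E
```

```text
4.4667 [ 0.4697 -0.3233  0.1042] yaw 24.8 z [-0.  0. -1.] F [-0.37 -0.05 -1.03] 0.24958945678992284 58.95662069320679 qv 0.011
orange 7280 ztop 0.1147 (((470.5565185546875, -323.5284118652344), (69.30498504638672, 21.653133392333984), 24.781187057495117), [[434.6000061035156, -328.20001220703125], [443.6000061035156, -347.8999938964844], [506.6000061035156, -318.79998779296875], [497.5, -299.20001220703125]])
..............................
..............#########.......
.....#############..##........
.....##..##############.......
.....##.###############.......
.....##################.......
.....#################........
.....#######....######........
.....######.......####........
......#####......#####........
......#####.......####........
......#####......######.......
......######....#######.......
......#########.#######.......
......#################.......
......###########.............
......#.......................
..............................
..............................
..............................
..............................
..............................
[[ 0.67766488 -0.04119255  0.054     ]
 [ 0.67448796 -0.04118436  0.054     ]]
```

carry_out:
  deltas:
    - [0.24,-0.26,-0.05,0,0,0.17]
    - [0.49,-0.53,-0.05,0,0,0.33]
    - [0.47,-0.55,-0.05,0,0,0.33]
    - [0.45,-0.56,-0.05,0,0,0.33]
    - [0.43,-0.58,-0.05,0,0,0.33]
    - [0.41,-0.59,-0.05,0,0,0.33]
    - [0.39,-0.6,-0.05,0,0,0.33]
    - [0.36,-0.62,-0.05,0,0,0.33]
    - [0.34,-0.63,-0.05,0,0,0.33]
    - [0.32,-0.64,-0.05,0,0,0.33]

```text
clock: 5.35
tool_pos: [0.557, -0.0635, 0.1235]
tcp_rot: [[0.995, 0.102, -0.002], [0.102, -0.995, 0.0], [-0.002, -0.0, -1.0]]
force: [0.3, 0.7, -0.9]
gripper_width: 0.247
gripper_force: 58.9
```

carry_out:
  deltas:
    - [0.3,-0.65,0,0,0,0.17]
    - [0.15,-0.32,0,0,0,0]
    - [0,0,0,0,0,0]
    - [0,0,0,0,0,0]
    - [0,0,0,0,0,0]
    - [0,0,0,0,0,0]
    - [0,0,0,0,0,0]
    - [0,0,0,0,0,0]
    - [0,0,0,0,0,0]
    - [0,0,0,0,0,0]

```text
clock: 6.18
tool_pos: [0.5714, -0.0249, 0.1244]
tcp_rot: [[0.996, 0.085, 0.0], [0.085, -0.996, 0.0], [0.0, 0.0, -1.0]]
force: [0.3, 0.0, -0.5]
gripper_width: 0.246
gripper_force: 58.9
```

```bash
python3 w.py w4
```

```text
6.1833 [ 0.5714 -0.0249  0.1244] yaw 4.9 z [ 0.  0. -1.] F [ 0.26  0.04 -0.47] 0.245983166145189 58.88775587081909 qv 0.004
orange 7235 ztop 0.1349 (((572.370361328125, -25.532644271850586), (69.28765869140625, 21.361141204833984), 4.792212009429932), [[537.0, -17.799999237060547], [538.7000122070312, -39.099998474121094], [607.7999877929688, -33.29999923706055], [606.0, -12.0]])
yellow 4842 0.0544 (((680.90380859375, -42.18641662597656), (40.89737319946289, 55.14860916137695), 5.232774257659912), [[658.0, -16.600000381469727], [663.0999755859375, -71.5], [703.7999877929688, -67.80000305175781], [698.7999877929688, -12.899999618530273]])
hole ((678.14599609375, -40.484710693359375), 11.611769676208496) pix [293.    43.68]
hole ((699.9888916015625, -58.77208709716797), 3.8073794841766357) pix [328.28571429   6.        ]
hole ((696.923583984375, -21.319101333618164), 3.7823097705841064) pix [262.92857143   4.64285714]
```

View pics/w4.png

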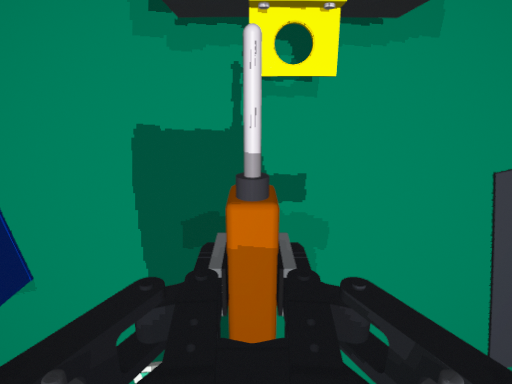

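The hole is at pixel (293,44), which puts it at (0.678, -0.0405) at z=0.054 with an 11.6 mm radius, matching both the spec and the top view. The hook's bar lies along column 252 with its end at about (252,27). Next I move the tip over the hole.

carry_out:
  deltas:
    - [0.03,0.1,0.05,0,0,0]
    - [0.05,0.15,0.1,0,0,0]
    - [0.05,0.15,0.15,0,0,0]
    - [0.05,0.1,0.2,0,0,0]
    - [0.05,0.1,0.2,0,0,0]
    - [0,0,0.1,0,0,0]
    - [0,0,0.1,0,0,0]
    - [0,0,0.05,0,0,0]
    - [0,0,0,0,0,0]
    - [0,0,0,0,0,0]

```text
clock: 7.07
tool_pos: [0.5827, -0.0472, 0.0864]
tcp_rot: [[0.996, 0.087, 0.0], [0.087, -0.996, 0.0], [0.0, -0.0, -1.0]]
force: [0.6, 0.6, -3.0]
gripper_width: 0.25
gripper_force: 58.9
```

```bash
python3 w.py w5; python3 - <<'E'
from h import *
p,_=shot('side','s1'); q=p[100:250,220:400,::-1]; cv2.imwrite('pics/s1c.png',cv2.resize(q,None,fx=4,fy=4,interpolation=2))
s=arm.get_state(); m=viewer.camera_model('side'); print(s['clock'])
E
```

```text
7.0667 [ 0.5827 -0.0472  0.0864] yaw 4.98 z [ 0.  0. -1.] F [ 0.64  0.62 -2.97] 0.24963870933023705 58.88578176498413 qv 0.008
orange 7233 ztop 0.0969 (((583.6327514648438, -47.698020935058594), (69.2805404663086, 21.616138458251953), 4.953587055206299), [[548.2000122070312, -39.900001525878906], [550.0999755859375, -61.5], [619.0999755859375, -55.5], [617.2000122070312, -33.900001525878906]])
yellow 7642 0.0543 (((680.2412719726562, -40.485679626464844), (39.50086975097656, 54.37095260620117), 4.98933219909668), [[658.2000122070312, -15.100000381469727], [662.9000244140625, -69.30000305175781], [702.2999877929688, -65.9000015258789], [697.5999755859375, -11.699999809265137]])
7.1667
```

View pics/w5.png

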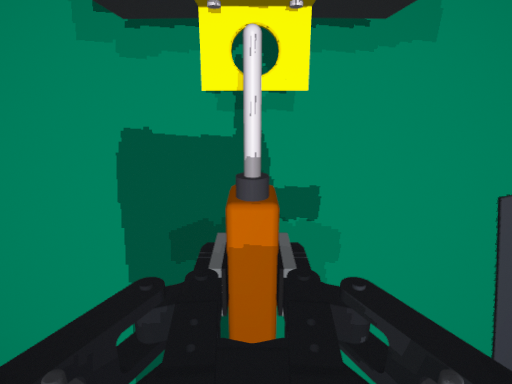

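The wrist view shows the hole centred at about (255,50) with the bar tip above it at column 252. The computed tip is (0.678, -0.0395), about 1 mm off the hole centre. Descending.

carry_out:
  deltas:
    - [0,0.02,0.05,0,0,0]
    - [0,0,0.1,0,0,0]
    - [0,0,0.1,0,0,0]
    - [0,0,0.1,0,0,0]
    - [0,0,0.1,0,0,0]
    - [0,0,0.1,0,0,0]
    - [0,0,0.06,0,0,0]
    - [0,0,0.04,0,0,0]
    - [0,0,0,0,0,0]
    - [0,0,0,0,0,0]

```text
clock: 8.0
tool_pos: [0.5828, -0.0484, 0.0603]
tcp_rot: [[0.996, 0.086, -0.0], [0.086, -0.996, 0.0], [0.0, -0.0, -1.0]]
force: [0.1, 0.0, -0.6]
gripper_width: 0.246
gripper_force: 58.9
```

```bash
python3 w.py w6
```

```text
8.0 [ 0.5828 -0.0484  0.0603] yaw 4.95 z [-0.  0. -1.] F [ 0.11  0.03 -0.65] 0.2462352637146786 58.888893127441406 qv 0.007
orange 7221 ztop 0.0708 (((583.6961669921875, -48.88550567626953), (69.29430389404297, 21.5953426361084), 4.916280746459961), [[548.2999877929688, -41.099998474121094], [550.0999755859375, -62.599998474121094], [619.0999755859375, -56.70000076293945], [617.2999877929688, -35.20000076293945]])
yellow 8692 0.0542 (((676.6658325195312, -40.73279571533203), (32.23688507080078, 52.3896369934082), 4.936947822570801), [[658.4000244140625, -16.0], [662.9000244140625, -68.19999694824219], [695.0, -65.4000015258789], [690.5, -13.199999809265137]])
```

The tip is through the hole with no contact force. Pulling slowly along -x.

carry_out:
  deltas:
    - [-0.03,0,0,0,0,0]
    - [-0.04,0,0,0,0,0]
    - [-0.04,0,0,0,0,0]
    - [-0.04,0,0,0,0,0]
    - [-0.04,0,0,0,0,0]
    - [-0.04,0,0,0,0,0]
    - [-0.04,0,0,0,0,0]
    - [-0.04,0,0,0,0,0]
    - [-0.04,0,0,0,0,0]
    - [-0.04,0,0,0,0,0]

```text
clock: 8.88
tool_pos: [0.5681, -0.0497, 0.0607]
tcp_rot: [[0.996, 0.086, 0.002], [0.086, -0.996, 0.0], [0.002, 0.0, -1.0]]
force: [5.9, 0.3, -3.4]
gripper_width: 0.248
gripper_force: 58.7
```

carry_out:
  deltas:
    - [-0.04,0,0,0,0,0]
    - [-0.04,0,0,0,0,0]
    - [-0.04,0,0,0,0,0]
    - [-0.04,0,0,0,0,0]
    - [-0.04,0,0,0,0,0]
    - [-0.04,0,0,0,0,0]
    - [-0.04,0,0,0,0,0]
    - [-0.04,0,0,0,0,0]
    - [-0.04,0,0,0,0,0]
    - [-0.04,0,0,0,0,0]

```text
clock: 9.72
tool_pos: [0.5522, -0.0511, 0.0607]
tcp_rot: [[0.996, 0.086, 0.002], [0.086, -0.996, 0.0], [0.002, 0.0, -1.0]]
force: [6.0, 0.1, -4.3]
gripper_width: 0.246
gripper_force: 58.7
```

```bash
python3 w.py w7
```

```text
9.7167 [ 0.5522 -0.0511  0.0607] yaw 4.95 z [ 0.002  0.    -1.   ] F [ 6.    0.12 -4.28] 0.24578240552943928 58.73108983039856 qv 0.051
orange 7241 ztop 0.0712 (((553.357666015625, -51.63566589355469), (69.56851959228516, 21.64015769958496), 5.244246482849121), [[517.7000122070312, -44.0], [519.7000122070312, -65.5999984741211], [589.0, -59.20000076293945], [587.0, -37.70000076293945]])
yellow 3171 0.0542 (((648.789306640625, -28.216533660888672), (24.627899169921875, 22.219364166259766), 4.763448238372803), [[635.5999755859375, -18.200000762939453], [637.4000244140625, -40.29999923706055], [662.0, -38.29999923706055], [660.0999755859375, -16.100000381469727]])
```

carry_out:
  deltas:
    - [-0.05,0,0,0,0,0]
    - [-0.05,0,0,0,0,0]
    - [-0.05,0,0,0,0,0]
    - [-0.05,0,0,0,0,0]
    - [-0.05,0,0,0,0,0]
    - [-0.05,0,0,0,0,0]
    - [-0.05,0,0,0,0,0]
    - [-0.05,0,0,0,0,0]
    - [-0.05,0,0,0,0,0]
    - [-0.05,0,0,0,0,0]

```text
clock: 10.6
tool_pos: [0.5322, -0.0529, 0.0607]
tcp_rot: [[0.996, 0.086, 0.002], [0.086, -0.996, 0.0], [0.002, 0.0, -1.0]]
force: [5.4, 0.5, -4.4]
gripper_width: 0.251
gripper_force: 58.7
```

carry_out:
  deltas:
    - [-0.05,0,0,0,0,0]
    - [-0.05,0,0,0,0,0]
    - [-0.05,0,0,0,0,0]
    - [-0.02,0,0,0,0,0]
    - [0,0,0,0,0,0]
    - [0,0,0,0,0,0]
    - [0,0,0,0,0,0]
    - [0,0,0,0,0,0]
    - [0,0,0,0,0,0]
    - [0,0,0,0,0,0]

```text
clock: 11.43
tool_pos: [0.525, -0.0535, 0.0605]
tcp_rot: [[0.996, 0.086, 0.001], [0.086, -0.996, 0.0], [0.001, 0.0, -1.0]]
force: [5.4, 0.8, -2.8]
gripper_width: 0.246
gripper_force: 58.8
```

```bash
python3 w.py w8; python3 w.py w8
```

```text
11.4333 [ 0.525  -0.0535  0.0605] yaw 4.95 z [ 0.001  0.    -1.   ] F [ 5.43  0.83 -2.8 ] 0.2456370887066295 58.79539489746094 qv 0.002
orange 7244 ztop 0.0711 (((526.152587890625, -53.94501876831055), (69.6409912109375, 21.634979248046875), 4.919461727142334), [[490.5, -46.20000076293945], [492.3999938964844, -67.69999694824219], [561.7999877929688, -61.70000076293945], [559.9000244140625, -40.20000076293945]])
yellow 3178 0.0542 (((621.4846801757812, -30.62717628479004), (24.56295394897461, 22.199081420898438), 4.758792400360107), [[608.2999877929688, -20.600000381469727], [610.2000122070312, -42.70000076293945], [634.5999755859375, -40.70000076293945], [632.7999877929688, -18.5]])
11.4833 [ 0.525  -0.0535  0.0605] yaw 4.95 z [ 0.001  0.    -1.   ] F [ 5.13  0.17 -2.39] 0.24673466503731517 58.79552721977234 qv 0.001
orange 7243 ztop 0.0711 (((526.13671875, -54.00625991821289), (69.61836242675781, 21.64324951171875), 5.250335216522217), [[490.5, -46.400001525878906], [492.5, -68.0], [561.7999877929688, -61.599998474121094], [559.7999877929688, -40.0]])
yellow 3178 0.0542 (((621.4781494140625, -30.62344741821289), (24.565793991088867, 22.201635360717773), 4.7596564292907715), [[608.2999877929688, -20.600000381469727], [610.2000122070312, -42.70000076293945], [634.5999755859375, -40.70000076293945], [632.7999877929688, -18.5]])
```

Tray out 50 mm, drag about 5.3 N, arm stiffness roughly 13 N/mm. The earliest possible stop is about 7 mm further on, so I'll go 4 mm more and then creep.

carry_out:
  deltas:
    - [-0.02,0,0,0,0,0]
    - [-0.02,0,0,0,0,0]
    - [-0.02,0,0,0,0,0]
    - [-0.02,0,0,0,0,0]
    - [-0.02,0,0,0,0,0]
    - [0,0,0,0,0,0]
    - [0,0,0,0,0,0]
    - [0,0,0,0,0,0]
    - [0,0,0,0,0,0]
    - [0,0,0,0,0,0]

```text
clock: 12.37
tool_pos: [0.5208, -0.0538, 0.0604]
tcp_rot: [[0.996, 0.086, 0.0], [0.086, -0.996, 0.0], [0.0, -0.0, -1.0]]
force: [5.4, 1.2, -2.1]
gripper_width: 0.249
gripper_force: 58.9
```

carry_out:
  deltas:
    - [-0.0025,0,0,0,0,0]
    - [-0.0025,0,0,0,0,0]
    - [-0.0025,0,0,0,0,0]
    - [-0.0025,0,0,0,0,0]
    - [-0.0025,0,0,0,0,0]
    - [-0.0025,0,0,0,0,0]
    - [-0.0025,0,0,0,0,0]
    - [-0.0025,0,0,0,0,0]
    - [-0.0025,0,0,0,0,0]
    - [-0.0025,0,0,0,0,0]

```text
clock: 13.2
tool_pos: [0.5198, -0.0539, 0.0605]
tcp_rot: [[0.996, 0.086, 0.0], [0.086, -0.996, 0.0], [0.0, 0.0, -1.0]]
force: [5.6, -0.3, -1.3]
gripper_width: 0.248
gripper_force: 58.9
```

carry_out:
  deltas:
    - [-0.003,0,0,0,0,0]
    - [-0.003,0,0,0,0,0]
    - [-0.003,0,0,0,0,0]
    - [-0.003,0,0,0,0,0]
    - [-0.003,0,0,0,0,0]
    - [-0.003,0,0,0,0,0]
    - [-0.003,0,0,0,0,0]
    - [-0.003,0,0,0,0,0]
    - [-0.003,0,0,0,0,0]
    - [-0.003,0,0,0,0,0]

```text
clock: 14.03
tool_pos: [0.5186, -0.054, 0.0604]
tcp_rot: [[0.996, 0.086, 0.0], [0.086, -0.996, 0.0], [0.0, -0.0, -1.0]]
force: [5.7, -0.3, -2.3]
gripper_width: 0.251
gripper_force: 58.9
```

carry_out:
  deltas:
    - [-0.003,0,0,0,0,0]
    - [-0.003,0,0,0,0,0]
    - [-0.003,0,0,0,0,0]
    - [-0.003,0,0,0,0,0]
    - [-0.003,0,0,0,0,0]
    - [-0.003,0,0,0,0,0]
    - [-0.003,0,0,0,0,0]
    - [-0.003,0,0,0,0,0]
    - [-0.003,0,0,0,0,0]
    - [-0.003,0,0,0,0,0]

```text
clock: 14.87
tool_pos: [0.5174, -0.0541, 0.0604]
tcp_rot: [[0.996, 0.086, 0.0], [0.086, -0.996, 0.0], [0.0, 0.0, -1.0]]
force: [5.7, -0.0, -1.1]
gripper_width: 0.248
gripper_force: 58.9
```

carry_out:
  deltas:
    - [-0.003,0,0,0,0,0]
    - [-0.003,0,0,0,0,0]
    - [-0.003,0,0,0,0,0]
    - [-0.003,0,0,0,0,0]
    - [-0.003,0,0,0,0,0]
    - [-0.003,0,0,0,0,0]
    - [-0.003,0,0,0,0,0]
    - [-0.003,0,0,0,0,0]
    - [-0.003,0,0,0,0,0]
    - [-0.003,0,0,0,0,0]

```text
clock: 15.7
tool_pos: [0.5162, -0.0542, 0.0604]
tcp_rot: [[0.996, 0.086, 0.0], [0.086, -0.996, 0.0], [0.0, -0.0, -1.0]]
force: [5.2, -0.4, -2.2]
gripper_width: 0.247
gripper_force: 58.9
```

carry_out:
  deltas:
    - [-0.003,0,0,0,0,0]
    - [-0.003,0,0,0,0,0]
    - [-0.003,0,0,0,0,0]
    - [-0.003,0,0,0,0,0]
    - [-0.003,0,0,0,0,0]
    - [-0.003,0,0,0,0,0]
    - [-0.003,0,0,0,0,0]
    - [-0.003,0,0,0,0,0]
    - [-0.003,0,0,0,0,0]
    - [-0.003,0,0,0,0,0]

```text
clock: 16.53
tool_pos: [0.515, -0.0543, 0.0604]
tcp_rot: [[0.996, 0.086, 0.0], [0.086, -0.996, 0.0], [0.0, -0.0, -1.0]]
force: [5.2, 0.1, -1.8]
gripper_width: 0.245
gripper_force: 58.9
```

carry_out:
  deltas:
    - [-0.003,0,0,0,0,0]
    - [-0.003,0,0,0,0,0]
    - [-0.003,0,0,0,0,0]
    - [-0.003,0,0,0,0,0]
    - [-0.003,0,0,0,0,0]
    - [-0.003,0,0,0,0,0]
    - [-0.003,0,0,0,0,0]
    - [-0.003,0,0,0,0,0]
    - [-0.003,0,0,0,0,0]
    - [-0.003,0,0,0,0,0]

```text
clock: 17.37
tool_pos: [0.5145, -0.0544, 0.0606]
tcp_rot: [[0.996, 0.086, 0.002], [0.086, -0.996, 0.0], [0.002, 0.0, -1.0]]
force: [8.2, 0.7, -3.6]
gripper_width: 0.249
gripper_force: 58.8
```

Force is rising and the motion has stalled with the hole about 101 mm out, so this is the stop. Adding pull in small amounts.

carry_out:
  deltas:
    - [-0.002,0,0,0,0,0]
    - [-0.002,0,0,0,0,0]
    - [-0.002,0,0,0,0,0]
    - [-0.002,0,0,0,0,0]
    - [-0.002,0,0,0,0,0]
    - [0,0,0,0,0,0]
    - [0,0,0,0,0,0]
    - [0,0,0,0,0,0]
    - [0,0,0,0,0,0]
    - [0,0,0,0,0,0]

```text
clock: 18.2
tool_pos: [0.5144, -0.0544, 0.0607]
tcp_rot: [[0.996, 0.086, 0.002], [0.086, -0.996, 0.0], [0.002, 0.0, -1.0]]
force: [9.3, -0.2, -3.9]
gripper_width: 0.25
gripper_force: 58.7
```

carry_out:
  deltas:
    - [-0.003,0,0,0,0,0]
    - [-0.003,0,0,0,0,0]
    - [-0.003,0,0,0,0,0]
    - [-0.003,0,0,0,0,0]
    - [-0.003,0,0,0,0,0]
    - [0,0,0,0,0,0]
    - [0,0,0,0,0,0]
    - [0,0,0,0,0,0]
    - [0,0,0,0,0,0]
    - [0,0,0,0,0,0]

```text
clock: 19.03
tool_pos: [0.5143, -0.0544, 0.0608]
tcp_rot: [[0.996, 0.086, 0.003], [0.086, -0.996, 0.0], [0.003, 0.0, -1.0]]
force: [11.2, 0.0, -5.3]
gripper_width: 0.251
gripper_force: 58.8
```

carry_out:
  deltas:
    - [-0.005,0,0,0,0,0]
    - [-0.005,0,0,0,0,0]
    - [0,0,0,0,0,0]
    - [0,0,0,0,0,0]
    - [0,0,0,0,0,0]
    - [0,0,0,0,0,0]
    - [0,0,0,0,0,0]
    - [0,0,0,0,0,0]
    - [0,0,0,0,0,0]
    - [0,0,0,0,0,0]

```text
clock: 19.87
tool_pos: [0.5142, -0.0544, 0.0609]
tcp_rot: [[0.996, 0.086, 0.004], [0.086, -0.996, 0.0], [0.004, 0.0, -1.0]]
force: [12.4, -0.1, -5.8]
gripper_width: 0.246
gripper_force: 58.8
```

carry_out:
  deltas:
    - [0,0,0,0,0,0]
    - [0,0,0,0,0,0]
    - [0,0,0,0,0,0]
    - [0,0,0,0,0,0]
    - [0,0,0,0,0,0]
    - [0,0,0,0,0,0]
    - [0,0,0,0,0,0]
    - [0,0,0,0,0,0]
    - [0,0,0,0,0,0]
    - [0,0,0,0,0,0]

```text
clock: 20.7
tool_pos: [0.5142, -0.0544, 0.0608]
tcp_rot: [[0.996, 0.086, 0.004], [0.086, -0.996, 0.0], [0.004, 0.0, -1.0]]
force: [12.9, 0.3, -5.9]
gripper_width: 0.245
gripper_force: 58.8
```

The firm pull of 12.5–13 N held for over a second. Easing off and centring the tip in the hole.

carry_out:
  deltas:
    - [0.01,0,0,0,0,0]
    - [0.01,0,0,0,0,0]
    - [0.01,0,0,0,0,0]
    - [0.015,0,0,0,0,0]
    - [0.02,0,0,0,0,0]
    - [0.03,0,0,0,0,0]
    - [0.04,0,0,0,0,0]
    - [0.05,0,0,0,0,0]
    - [0.05,0,0,0,0,0]
    - [0,0,0,0,0,0]

```text
clock: 21.53
tool_pos: [0.5216, -0.0536, 0.0601]
tcp_rot: [[0.996, 0.086, -0.001], [0.086, -0.996, 0.0], [-0.001, -0.0, -1.0]]
force: [-0.3, 0.3, -1.1]
gripper_width: 0.245
gripper_force: 59.4
```

```bash
python3 w.py w9
```

```text
21.5333 [ 0.5216 -0.0536  0.0601] yaw 4.95 z [-0.001  0.    -1.   ] F [-0.25  0.25 -1.08] 0.2452897648070243 59.448460936546326 qv 0.006
orange 7228 ztop 0.0707 (((522.553955078125, -54.08990478515625), (69.29540252685547, 21.59926986694336), 4.926843643188477), [[487.1000061035156, -46.29999923706055], [489.0, -67.80000305175781], [558.0, -61.900001525878906], [556.0999755859375, -40.400001525878906]])
yellow 8446 0.0542 (((615.8766479492188, -46.19850158691406), (31.408065795898438, 52.304931640625), 4.94724178314209), [[598.0, -21.5], [602.5, -73.5999984741211], [633.7999877929688, -70.9000015258789], [629.2999877929688, -18.799999237060547]])
```

Free of contact, tray 60 mm out. Lifting straight up.

carry_out:
  deltas:
    - [0,0,-0.05,0,0,0]
    - [0,0,-0.1,0,0,0]
    - [0,0,-0.15,0,0,0]
    - [0,0,-0.2,0,0,0]
    - [0,0,-0.3,0,0,0]
    - [0,0,-0.3,0,0,0]
    - [0,0,-0.3,0,0,0]
    - [0,0,-0.1,0,0,0]
    - [0,0,0,0,0,0]
    - [0,0,0,0,0,0]

```text
clock: 22.42
tool_pos: [0.5217, -0.0538, 0.1205]
tcp_rot: [[0.996, 0.086, 0.001], [0.086, -0.996, -0.0], [0.001, 0.0, -1.0]]
force: [-1.4, -0.6, -1.2]
gripper_width: 0.244
gripper_force: 59.4
```

```bash
python3 w.py w10
```

```text
22.4167 [ 0.5217 -0.0538  0.1205] yaw 4.94 z [ 0.001 -0.    -1.   ] F [-1.39 -0.61 -1.17] 0.2436850794584833 59.449424743652344 qv 0.015
orange 7296 ztop 0.1311 (((522.77783203125, -54.16431427001953), (69.63936614990234, 21.611326217651367), 4.623819828033447), [[487.20001220703125, -46.20000076293945], [488.8999938964844, -67.69999694824219], [558.4000244140625, -62.099998474121094], [556.5999755859375, -40.599998474121094]])
yellow 5584 0.0545 (((621.986328125, -45.452110290527344), (43.431114196777344, 55.54130172729492), 4.938188076019287), [[598.0, -19.700000762939453], [602.7000122070312, -75.0], [646.0, -71.30000305175781], [641.2000122070312, -15.899999618530273]])
hole ((639.4476928710938, -63.11248779296875), 3.71176815032959) pix [286.75  19.5 ]
hole ((636.0637817382812, -25.817955017089844), 3.558751106262207) pix [218.5         19.16666667]
```

carry_out:
  deltas:
    - [-0.06,0.32,0,0,0,-0.1]
    - [-0.13,0.65,0,0,0,-0.2]
    - [-0.14,0.65,0,0,0,-0.2]
    - [-0.16,0.64,0,0,0,-0.2]
    - [-0.17,0.64,0,0,0,-0.2]
    - [-0.19,0.63,0,0,0,-0.2]
    - [-0.2,0.63,0,0,0,-0.2]
    - [-0.22,0.63,0,0,0,-0.2]
    - [-0.23,0.62,0,0,0,-0.2]
    - [-0.24,0.62,0,0,0,-0.2]

```text
clock: 23.3
tool_pos: [0.4943, -0.3048, 0.1192]
tcp_rot: [[0.959, 0.282, -0.002], [0.282, -0.959, 0.001], [-0.001, -0.001, -1.0]]
force: [0.9, 0.2, -1.1]
gripper_width: 0.245
gripper_force: 59.4
```

carry_out:
  deltas:
    - [-0.13,0.31,0,0,0,-0.13]
    - [0,0,0.1,0,0,0]
    - [0,0,0.2,0,0,0]
    - [0,0,0.3,0,0,0]
    - [0,0,0.3,0,0,0]
    - [0,0,0.2,0,0,0]
    - [0,0,0.1,0,0,0]
    - [0,0,0,0,0,0]
    - [0,0,0,0,0,0]
    - [0,0,0,0,0,0]

```text
clock: 24.13
tool_pos: [0.4941, -0.3172, 0.0728]
tcp_rot: [[0.956, 0.295, 0.001], [0.295, -0.956, -0.0], [0.001, 0.001, -1.0]]
force: [0.1, -0.0, -0.4]
gripper_width: 0.247
gripper_force: 59.4
```

```bash
python3 w.py w11
```

```text
24.1333 [ 0.4941 -0.3172  0.0728] yaw 17.14 z [ 0.001 -0.    -1.   ] F [ 0.08 -0.01 -0.45] 0.24660499936489255 59.4220894575119 qv 0.006
orange 7283 ztop 0.0833 (((494.9775695800781, -317.5656433105469), (69.26660919189453, 21.65322494506836), 17.100351333618164), [[458.70001220703125, -317.3999938964844], [465.1000061035156, -338.1000061035156], [531.2999877929688, -317.70001220703125], [524.9000244140625, -297.0]])
```

View pics/w11.png

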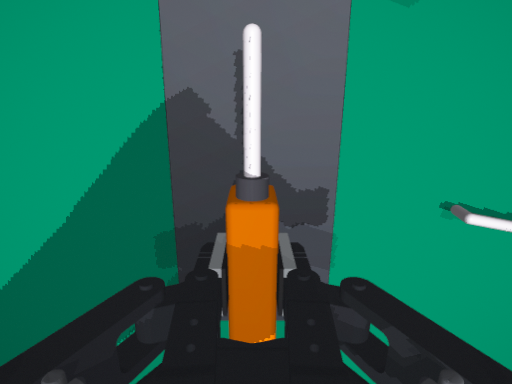

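The wrist view shows the hook centred over the dark pad (pad edges at columns 165–345, bar at 252) and aligned with it. Lowering.

carry_out:
  deltas:
    - [0,0,0.1,0,0,0]
    - [0,0,0.2,0,0,0]
    - [0,0,0.2,0,0,0]
    - [0,0,0.2,0,0,0]
    - [0,0,0.2,0,0,0]
    - [0,0,0.15,0,0,0]
    - [0,0,0.1,0,0,0]
    - [0,0,0.03,0,0,0]
    - [0,0,0.01,0,0,0]
    - [0,0,0.01,0,0,0]

```text
clock: 25.02
tool_pos: [0.4936, -0.3172, 0.0245]
tcp_rot: [[0.956, 0.294, -0.0], [0.294, -0.956, 0.0], [-0.0, -0.0, -1.0]]
force: [-2.7, 2.7, 5.9]
gripper_width: 0.244
gripper_force: 60.2
```

```bash
python3 w.py w12
```

```text
25.0167 [ 0.4936 -0.3172  0.0245] yaw 17.12 z [-0.  0. -1.] F [-2.67  2.71  5.94] 0.2437963603044699 60.19687592983246 qv 0.002
orange 7296 ztop 0.035 (((494.6855773925781, -317.5177001953125), (69.67605590820312, 21.66184425354004), 17.418338775634766), [[458.20001220703125, -317.6000061035156], [464.70001220703125, -338.29998779296875], [531.2000122070312, -317.3999938964844], [524.7000122070312, -296.79998779296875]])
```

The hook is resting on the pad, with its top at 35 mm as at the start. Releasing, then rising.

carry_out:
  deltas:
    - [0,0,0,0,0,0]
    - [0,0,0,0,0,0]
    - [0,0,0,0,0,0]
    - [0,0,0,0,0,0]
    - [0,0,0,0,0,0]
    - [0,0,0,0,0,0]
    - [0,0,0,0,0,0]
    - [0,0,0,0,0,0]
    - [0,0,0,0,0,0]
    - [0,0,0,0,0,0]
  fingers: 60

```text
clock: 25.9
tool_pos: [0.4937, -0.3172, 0.0243]
tcp_rot: [[0.956, 0.294, 0.0], [0.294, -0.956, 0.0], [0.0, -0.0, -1.0]]
force: [-0.1, 0.3, -0.3]
gripper_width: 0.704
gripper_force: 0.0
```

carry_out:
  deltas:
    - [0,0,-0.1,0,0,0]
    - [0,0,-0.3,0,0,0]
    - [0,0,-0.5,0,0,0]
    - [0,0,-0.6,0,0,0]
    - [0,0,-0.7,0,0,0]
    - [0,0,-0.7,0,0,0]
    - [0,0,-0.5,0,0,0]
    - [0,0,-0.2,0,0,0]
    - [0,0,0,0,0,0]
    - [0,0,0,0,0,0]

```text
clock: 26.73
tool_pos: [0.4935, -0.3171, 0.1683]
tcp_rot: [[0.956, 0.294, 0.0], [0.294, -0.956, -0.0], [0.0, 0.0, -1.0]]
force: [-0.0, -1.3, -0.5]
gripper_width: 0.704
gripper_force: 0.0
```

```bash
python3 w.py w13; python3 - <<'E'
from h import *
p,d=shot('top','t1')
E
sed -e 's/t0/t1/' -e '/c0.png/d' -e "/^r,b=rect(pad/d" -e '/unit top/d' -e "/'bar'/d" m.py > m2.py; python3 m2.py
```

```text
26.7333 [ 0.4935 -0.3171  0.1683] yaw 17.12 z [ 0. -0. -1.] F [-0.04 -1.32 -0.48] 0.7044652669871286 0.0 qv 0.031
orange 2413 ztop 0.035 (((484.5279541015625, -320.9580078125), (88.99496459960938, 21.43813705444336), 17.145532608032227), [[438.79998779296875, -323.79998779296875], [445.20001220703125, -344.29998779296875], [530.2000122070312, -318.1000061035156], [523.9000244140625, -297.6000061035156]])
orange 111 ((464.34417724609375, -325.7292175292969), (50.20659637451172, 21.52661895751953), 16.584796905517578) z [ 0.46511387 -0.32452481  0.03612248]
yel 96 (((635.0396728515625, -41.680686950683594), (52.073997497558594, 18.82134437561035), 89.38583374023438), array([[625.3504  , -67.61532 ],
       [644.1707  , -67.81706 ],
       [644.72894 , -15.746056],
       [625.9086  , -15.544312]], dtype=float32)) [ 0.63313981 -0.04359082  0.05600741]
```

View pics/t1.png

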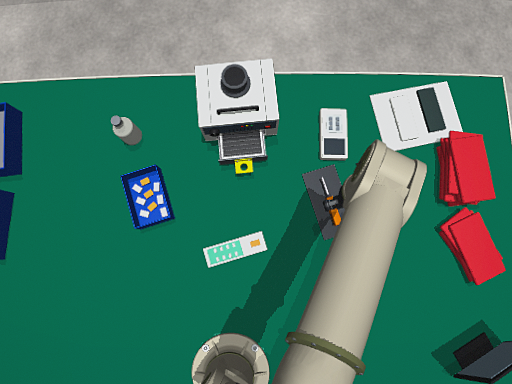

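The top view shows the tray drawn out with its tab at (244,167). The hook is on its pad about 32 mm behind centre, and the bystanders have not moved. Handing in.

```bash
python3 -c "
from h import *
print(np.abs(arm.get_state()['qvel']).max()); print(arm.hand_in())"
```

```text
0.00787743874974789
the job is handed in; nothing more can be done
None
```

The job is handed in (no verdict came back): the hook drew the tray about 60 mm out to its stop and held it at about 12–13 N for over a second, the tray was left out, and the hook was laid back upright on its pad with nothing else on the bench visibly moved.

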